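Shut the cash box and throw its latch

ROBOT

A 6-joint arm with a two-finger parallel gripper is mounted at the origin on the work surface. World frame = base frame: x ahead of the robot, y to its left, z up, the work surface at z = 0. Lengths are in m, angles in degrees, forces in N, time in s.
With the tool pointing down it reaches from about 0.35 to 0.975 m from the base axis. Payload 7.1 kg.
Tool frame: the origin (TCP) lies at the very end of the fingers, on their centre line; the grasp point (between the pads) lies 19 mm behind it (arm.pinch_z is the distance from the TCP to the grasp point, in m); z points along the fingers, x is the direction in which the jaws open and shut, and the axes are right-handed (so a half turn about z gives the same grasp; the last joint's range is limited). The gripper opens to 88 mm and grips with 3 to 60 N. Pads are 20 mm wide; open, the fingers measure 115 mm over their backs; the gripper's body (75 mm by 178 mm) begins 61 mm behind the grasp point.
Start: joints at [-71.62, 24.242, 93.386, -0, 62.372, -1.089], TCP at [0.208, -0.589, 0.223] pointing down, gripper open.
Joint ranges: [-172.04, 172.04], [-51.8, 120.97], [4.93, 147.93], [-75.15, 255.16], [6.16, 154.13], [-145.62, 145.62]. Speed limits (degrees/s): [136.94, 136.94, 172.46, 180, 180, 180].

INTERFACE

Orientations are given as [roll, pitch, yaw] about the fixed x, y, z axes, in that order (R = Rz(yaw) Ry(pitch) Rx(roll)).
In Python, from cell import arm gives the robot as it stands. The module is installed in compiled form; this text tells all that it offers.
- The arm moves only by the tool arm_command, never from a script. Its argument "series" is a list that holds one entry, the list of rows, each a list of 7 numbers: the gripper command: -1 is shut, 1 is fully open, values between are in proportion, then the shift along the tool's x, y, z in cm, then the turn, a rotation vector about the tool's x, y, z in rad. In form: [[[hand, dx, dy, dz, rx, ry, rz], ...]]. A call has 1 to 20 rows; each row shifts and turns the commanded pose from where the row before left it, along the tool's axes as they then stand; what a row does not reach is not made up. A row lasts 1/8 s, in which the tool goes at most 62.5 mm and 10.7 degrees, less where a joint would pass 70% of its speed; a pose out of reach is approached as far as the arm can. A call with a gripper value outside its range is refused whole. The fingers move at their own pace and stop on an object; the grip force is fixed at half the most. Time passes only in rows, so rows that do not move let the fingers close. It gives the time, the measured TCP pose, the force and the opening at its end, in the units of the state.
- arm.observe(): the state, without advancing time (a new reading comes with each control period).
- arm.get_image(name): name is "scene" or "top"; returns the picture (384x512x3 uint8, red, green, blue); there is no depth.
- arm.camera_model(name): a dict with "camera_matrix" (3x3 intrinsics, pixels), "distortion" ([k1, k2, p1, p2, k3] as OpenCV has them; the pictures are not rectified), "pose" (4x4, takes a point from camera to world coordinates). Camera axes: x right, y up, looking along -z (the intrinsics and any distortion apply to the point x, -y, -z); pixel columns grow to the right and rows downward; lengths in m; the calibration is good to about 2 mm. A picture is of the moment at which its call begins. camera_model takes no time and is no camera call.
- arm.sign_off(): hands the job in, once; it reports no verdict.
The state is a dict: "t": time; "joint_pos": joint angles; "dq": joint speeds; "effort": joint torques, N m; "tcp_pos": TCP position; "eef_rot": TCP orientation; "wrist_force": force on the tool from outside, world axes, zero at the start; "wrist_torque": the same for the moment, N m; "finger_gap": finger opening in m.
Only numpy, scipy, OpenCV 4.12 (cv2) and the standard library are available. Lean on these libraries where they do the work, as an engineer would, in place of code of your own. Each camera call takes 0.05 s, during which the arm holds its last target.

TASK

Shut up the coin dealer's cash box for the night: with the fingertips press its raised lid down fully shut, and only then push the peg of the latch lever on its front over from left to right (as seen from the robot), past the middle, until it snaps across and stays leaning right. Only press and push: do not lift or tip the box or shove it out of its place, and leave the dish, pry tool, magnet and bulb where they stand. Finish with the fingers clear.

Things in the scene. Friction and masses are not known exactly. Their poses are not given: they have to be found in the camera images.
- cashbox: Black japanned steel cash box with a brass latch, loose on the table, 3 to 4.5 kg (10 N sideways does not shift it). Outside 150 mm deep (x), 200 mm wide (y), 85 mm high when shut. Origin: centre of its underside. x points from the front (latch side, facing the robot) to the back (lid hinge), y to its left as the robot sees it, z up. Turned up to 0.4 rad about z.
- lid (a joint): Lid angle in rad: 0 fully shut, growing as the front edge rises; starts at 0.2 to 0.55. The lid is a flat black plate 150 x 200 x 10 mm, hinged along the top of the box's back (x = +75, z = 75 mm in the box's frame). The hinge is stiff: the lid stays at the angle where it is left and takes about 1 to 4 N pressed down near its front edge.
- lid_front (a point): Point on the lid's top face, on its middle line, 30 mm behind its front edge (120 mm from the hinge). With the lid shut it is at x = -45, y = 0, z = 85 mm in the box's frame.
- latch (a joint): Angle of the brass latch lever in rad: 0 leaning fully left (open, as it starts), 0.45 upright, 0.9 leaning fully right (latched, over the small lug at the lid's front). An over-centre spring drives it to the nearer end: pushing the peg sideways takes about 2 to 6 N at the left end (friction on the finger adds to it), falling to none upright; beyond that it snaps on to the right by itself.
- latch_peg (a point): Middle of the lever's finger peg: brass, 13 mm in diameter, 38 mm long, sticking straight out of the box's front (along the box's -x). In the box's frame the peg spans x = -84 to -122 mm (front face of the box: x = -75). Peg axis at start: y = +35, z = 117 mm; lever upright: y = 0, z = 125; latched: y = -35, z = 117.
- dish: White porcelain pin dish, loose, 84 mm across, 22 mm high, to the left of the box. Origin: centre of its underside. Not to be disturbed.
- pry: Flat steel pry tool with a wooden handle, loose, 180 mm long, 12 mm high, lying to the right of the box. Origin: on its underside near the middle. Not to be disturbed.
- magnet: Nickel test magnet, a plain upright cylinder 28 mm in diameter and 24 mm high, loose, in front of the box towards the right. Origin: centre of its underside. Not to be disturbed.
- bulb: Frosted bulb standing in a brass bayonet socket on a round wooden foot 60 mm across, loose, 99 mm high, to the left of the box near its back. Origin: centre of its underside. Not to be disturbed.
- latch_pivot (a point): Pivot of the latch lever, at x = -87, y = 0, z = 45 mm in the box's frame. The lever, a flat brass bar 11 mm wide and 80 mm long from pivot to peg axis, turns in a plane parallel to the box's front.

How it is judged:
By the outcome, as a careful person would: the job done as asked, in the order asked, and still so for the second after the job is handed in, with the robot touching nothing.
It also fails if it takes over 40 s, if anything falls off the work surface, if the arm or the gripper's body presses on something with over 40 N, if the wrist force passes 120 N, or if a joint passes its speed limit or range.

## Working session

There is one attempt and no reset: what is moved stays moved. The work goes in short steps, Python scripts to look and compute and a tool call to move; the robot and the scene stay as the last step left them, time stands still between calls to the robot, and variables do not carry over. Pictures are saved under pics/ and viewed, and the job is handed in when it is done.

Besides the shell and the picture viewer there is one more tool, called as name(argument=value, ...), one argument or row to a line, values as JSON. arm_command: Moves the arm, as the interface text tells. Its arguments: {"type":"object","properties":{"series":{"type":"array"}},"required":["series"]}

```bash
mkdir -p pics; python3 - <<'E'
from cell import arm
import cv2
for n in("scene","top"):
    cv2.imwrite(f"pics/{n}0.png",arm.get_image(n)[:,:,::-1])
    m=arm.camera_model(n);print(n,m)
print(arm.observe())
E
```

```text
scene {'camera_matrix': array([[371.77892536,   0.        , 255.20979222],
       [  0.        , 371.77892536, 185.36754854],
       [  0.        ,   0.        ,   1.        ]]), 'distortion': array([6.91047415e-05, 0.00000000e+00, 0.00000000e+00, 0.00000000e+00,
       0.00000000e+00]), 'pose': array([[-0.02561676, -0.74474439,  0.66685798,  1.08862658],
       [ 0.99961418, -0.02624763,  0.00908604,  0.03591832],
       [ 0.01073666,  0.66683345,  0.74512943,  0.63377506],
       [ 0.        ,  0.        ,  0.        ,  1.        ]])}
top {'camera_matrix': array([[392.26559055,   0.        , 257.54171495],
       [  0.        , 392.26559055, 190.3539044 ],
       [  0.        ,   0.        ,   1.        ]]), 'distortion': array([0.00432541, 0.        , 0.        , 0.        , 0.        ]), 'pose': array([[ 1.66803705e-05,  9.97477760e-01, -7.09797021e-02,
         5.37074240e-01],
       [-9.99999823e-01, -2.55503809e-05, -5.94061442e-04,
         4.10385730e-02],
       [-5.94376635e-04,  7.09796995e-02,  9.97477583e-01,
         9.43702692e-01],
       [ 0.00000000e+00,  0.00000000e+00,  0.00000000e+00,
         1.00000000e+00]])}
{'t': 0.1, 'joint_pos': array([-7.16174541e+01,  2.42784782e+01,  9.34245743e+01,  1.21205856e-04,
        6.23713490e+01, -1.08851927e+00]), 'dq': array([-0.0985433 , -0.15584891,  0.00710861,  0.00407868,  0.03199224,
       -0.02522045]), 'effort': array([ 1.10083060e-03, -5.45608985e+01, -2.74325734e+01,  6.45272154e-02,
        1.87844055e-02, -3.03282638e-05]), 'tcp_pos': array([ 0.20820891, -0.58879975,  0.22201358]), 'eef_rot': array([-1.79998479e+02,  7.43860166e-02, -7.05289901e+01]), 'wrist_force': array([ 0.03045931, -0.96993658, -1.15368808]), 'wrist_torque': array([ 0.04225282,  0.03946868, -0.05282742]), 'finger_gap': 0.08761811248972909}
```

View pics/scene0.png

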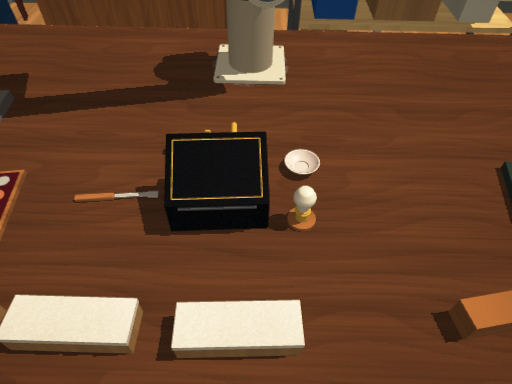

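View pics/top0.png

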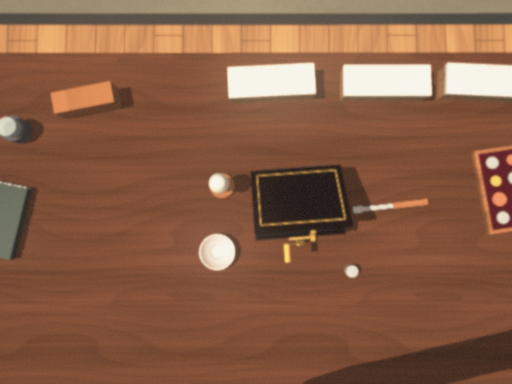

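```bash
python3 - <<'E'
import cv2
a=cv2.imread("pics/top0.png")[150:290,190:360];b=cv2.imread("pics/scene0.png")[115:240,150:330]
cv2.imwrite("pics/tz.png",cv2.resize(a,None,fx=4,fy=4,interpolation=cv2.INTER_CUBIC))
cv2.imwrite("pics/sz.png",cv2.resize(cv2.convertScaleAbs(b,alpha=2,beta=20),None,fx=4,fy=4,interpolation=cv2.INTER_CUBIC))
E
```

```text
(no output)
```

View pics/tz.png

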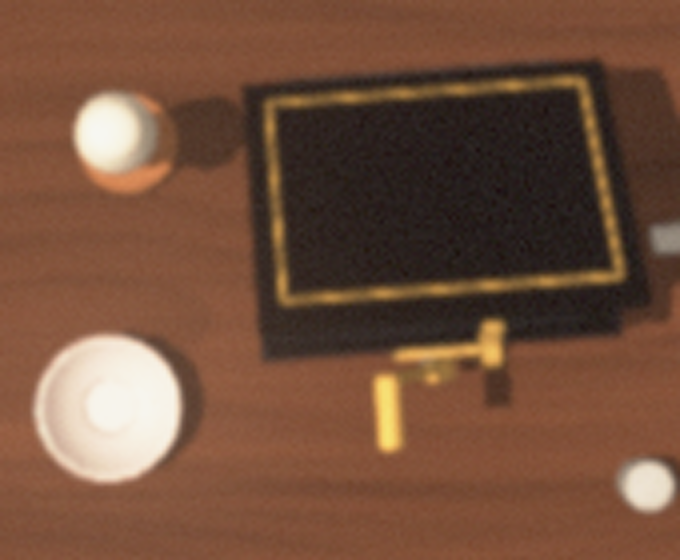

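View pics/sz.png

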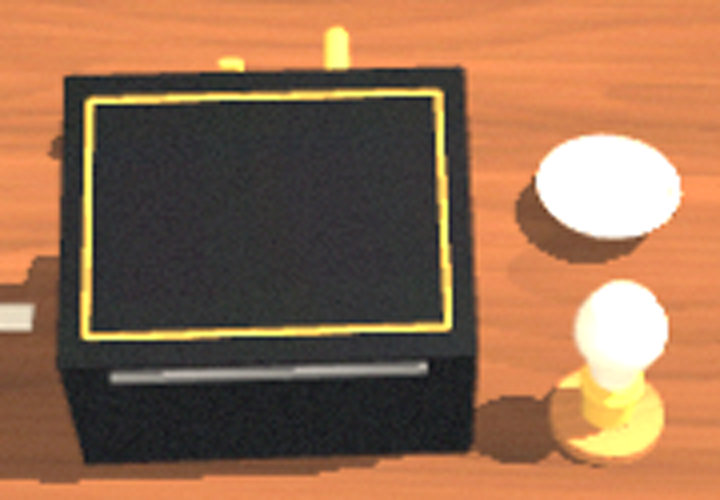

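```bash
cat > h.py <<'E'
import numpy as np,cv2
from cell import arm
M={n:arm.camera_model(n) for n in("scene","top")}
def ray(n,p):
    m=M[n];q=cv2.undistortPoints(np.array([[p]],float),m["camera_matrix"],m["distortion"])[0,0]
    d=m["pose"][:3,:3]@np.array([q[0],-q[1],-1]);return m["pose"][:3,3],d/np.linalg.norm(d)
def plane(n,p,z):
    o,d=ray(n,p);return o+d*(z-o[2])/d[2]
def tri(ps,pt):
    o1,d1=ray("scene",ps);o2,d2=ray("top",pt)
    s=np.linalg.lstsq(np.c_[d1,-d2],o2-o1,rcond=None)[0]
    a,b=o1+s[0]*d1,o2+s[1]*d2;return (a+b)/2,np.linalg.norm(a-b)
def T(u,v):return (190+(u+.5)/4-.5,150+(v+.5)/4-.5)
def S(u,v):return (150+(u+.5)/4-.5,115+(v+.5)/4-.5)
def proj(n,P):
    m=M[n];c=np.linalg.inv(m["pose"])@np.r_[P,1];c=c[:3]*[1,-1,-1]
    return cv2.projectPoints(c.reshape(1,1,3),np.zeros(3),np.zeros(3),m["camera_matrix"],m["distortion"])[0][0,0]
E
python3 - <<'E'
from h import *
np.set_printoptions(precision=4,suppress=True)
for k,s,t in[("FR",(90,97),(625,278)),("FL",(441,91),(283,303)),("BL",(451,328),(267,103)),("BR",(83,338),(583,80)),("pegend",(336,27),(391,450))]:
    print(k,*tri(S(*s),T(*t)))
print("peg z.117",plane("top",T(391,448),.12),plane("top",T(384,378),.12))
print("box top edge back .085",plane("top",T(247,88),.085),plane("top",T(603,63),.085))
print("magnet",plane("top",T(648,485),.024),"dish",plane("top",T(110,408),.022))
E
```

```text
FR [ 0.5353 -0.1372  0.1466] 0.000405081900142115
FL [0.5227 0.0359 0.1453] 0.00020163934950638958
BL [0.6306 0.0439 0.0903] 0.0003859079903997206
BR [ 0.6433 -0.1294  0.0908] 0.0014225650649050616
pegend [ 0.4466 -0.0211  0.1232] 0.00182554172123314
peg z.117 [ 0.4472 -0.0205  0.12  ] [ 0.4833 -0.017   0.12  ]
box top edge back .085 [0.6395 0.0551 0.085 ] [ 0.6534 -0.141   0.085 ]
magnet [ 0.4156 -0.1763  0.024 ] dish [0.4596 0.1357 0.022 ]
```

arm_command(
  series=[
    [[-1,-1.4,-1.7,0,0,0,0],[-1,-2.8,-3.4,0,0,0,0],[-1,-2.8,-3.4,0,0,0,0],[-1,-2.8,-3.4,0,0,0,0],[-1,-2.8,-3.4,0,0,0,0],[-1,-2.8,-3.4,0,0,0,0],[-1,-2.8,-3.4,0,0,0,0],[-1,-2.8,-3.4,0,0,0,0],[-1,-2.8,-3.4,0,0,0,0],[-1,-2.8,-3.4,0,0,0,0],[-1,-2.8,-3.4,0,0,0,0],[-1,-2.8,-3.4,0,0,0,0],[-1,-2.8,-3.4,0,0,0,0],[-1,-2.8,-3.4,0,0,0,0],[-1,-2.2,-2.4,0,0,0,0],[-1,0,0,0,0,0,0.1],[-1,0,0,0,0,0,0.1],[-1,0,0,0,0,0,0.065],[-1,0,0,0,0,0,0]],
  ],
)

```text
t: 2.48
tcp_pos: [0.5296, -0.0502, 0.2226]
eef_rot: [180.0, 0.0, -85.6]
wrist_force: [-0.0, 0.4, -0.0]
finger_gap: 0.0007
```

arm_command(
  series=[
    [[-1,0,0,2.5,0,0,0],[-1,0,0,2.5,0,0,0],[-1,0,0,1.5,0,0,0],[-1,0,0,1,0,0,0],[-1,0,0,1,0,0,0],[-1,0,0,1,0,0,0],[-1,0,0,1,0,0,0],[-1,0,0,1,0,0,0],[-1,0,0,0.8,0,0,0]],
  ],
)

```text
t: 3.6
tcp_pos: [0.5301, -0.0512, 0.0989]
eef_rot: [180.0, 0.0, -85.7]
wrist_force: [-1.0, 0.3, 2.4]
finger_gap: 0.0004
```

arm_command(
  series=[
    [[-1,0,0,0.5,0,0,0],[-1,0,0,0.4,0,0,0],[-1,0,0,0.3,0,0,0],[-1,0,0,0.2,0,0,0],[-1,0,0,0,0,0,0]],
  ],
)

```text
t: 4.22
tcp_pos: [0.5307, -0.0511, 0.0856]
eef_rot: [-180.0, -0.0, -85.7]
wrist_force: [0.4, -0.8, 0.6]
finger_gap: 0.0008
```

arm_command(
  series=[
    [[-1,0,0,0.1,0,0,0],[-1,0,0,0.1,0,0,0],[-1,0,0,0,0,0,0]],
  ],
)

```text
t: 4.6
tcp_pos: [0.531, -0.0512, 0.0852]
eef_rot: [-179.9, -0.0, -85.7]
wrist_force: [-5.1, -0.0, 15.8]
finger_gap: 0.0007
```

arm_command(
  series=[
    [[-1,0,0,0.1,0,0,0],[-1,0,0,0,0,0,0],[-1,0,0,-0.5,0,0,0],[-1,0,0,-1.5,0,0,0],[-1,0,0,-3,0,0,0],[-1,0,0,-4,0,0,0],[-1,0,0,-4,0,0,0],[-1,-6,0,0,0,0,0],[-1,-6,0,0,0,0,0],[-1,-6,0,0,0,0,0],[-1,0,0,0,0,0,0]],
  ],
)

```text
t: 5.98
tcp_pos: [0.5167, 0.1317, 0.2134]
eef_rot: [-179.9, 0.0, -85.4]
wrist_force: [0.0, 0.3, -0.3]
finger_gap: 0.0004
```

```bash
python3 - <<'E'
from cell import arm
import cv2
for n,(y,x) in(("scene",(115,150)),("top",(150,190))):
    im=arm.get_image(n)[:,:,::-1];cv2.imwrite(f"pics/{n}1.png",im)
    b=im[y:y+140,x:x+180];cv2.imwrite(f"pics/{n}1z.png",cv2.resize(cv2.convertScaleAbs(b,alpha=1.6,beta=15),None,fx=4,fy=4,interpolation=cv2.INTER_CUBIC))
E
```

```text
(no output)
```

View pics/scene1z.png

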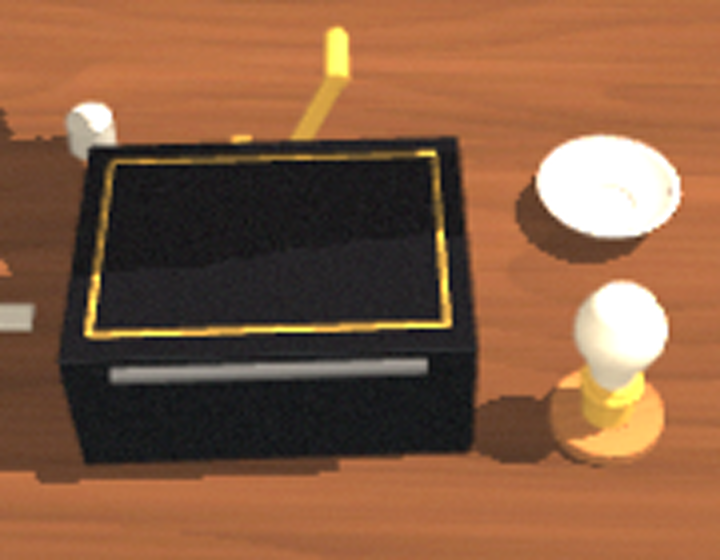

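View pics/top1z.png

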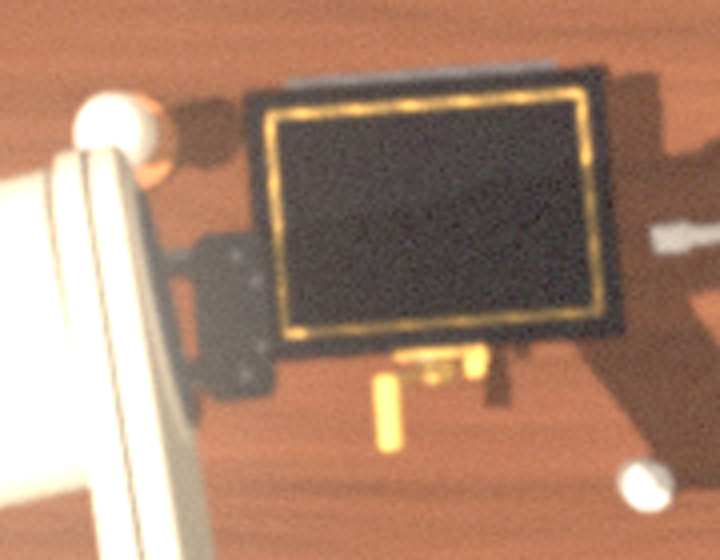

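```bash
python3 - <<'E'
from h import *
np.set_printoptions(precision=4,suppress=True)
for k,s,t in[("FR",(109,162),(602,312)),("FL",(434,153),(287,333)),("BL",(448,326),(268,112)),("BR",(90,334),(581,91)),("pegend",(337,28),(391,450)),("peg in",(339,74),(385,377)),("lug",(241,139),(478,347))]:
    print(k,*tri(S(*s),T(*t)))
c,s=np.cos(.075),np.sin(.075)
W=lambda x,y:(.569+c*x-s*y,-.0475+s*x+c*y)
for p in[(-.106,.075),(-.106,-.02),(-.122,.035),(-.084,.035)]:print(p,W(*p))
E
```

```text
FR [ 0.5168 -0.1391  0.0848] 0.0012970041618091581
FL [0.5054 0.0332 0.0867] 0.00011930773602889353
BL [0.6261 0.0429 0.0864] 0.0012539119907593668
BR [ 0.6376 -0.1283  0.0871] 0.0001484745982548437
pegend [ 0.4465 -0.0209  0.1225] 0.0012567039154279505
peg in [ 0.484  -0.0178  0.1218] 0.0006879858027143844
lug [ 0.4979 -0.0709  0.0863] 0.0007481063316186292
(-0.106, 0.075) (np.float64(0.4576782572346503), np.float64(0.019346612387504868))
(-0.106, -0.02) (np.float64(0.4647965794255608), np.float64(-0.07538632533315484))
(-0.122, 0.035) (np.float64(0.44472042443576465), np.float64(-0.021739815653347302))
(-0.084, 0.035) (np.float64(0.48261359952402855), np.float64(-0.018892486776983096))
```

arm_command(
  series=[
    [[-1,3,2,0,0,0,0],[-1,4,2.5,0,0,0,0],[-1,3.7,2.2,0,0,0,0],[-1,0,0,3,0,0,0],[-1,0,0,4,0,0,0],[-1,0,0,3.5,0,0,0],[-1,0,0,0,0,0,0]],
  ],
)

```text
t: 6.95
tcp_pos: [0.4562, 0.0151, 0.1061]
eef_rot: [179.7, 0.0, -85.9]
wrist_force: [-0.0, -1.2, 0.0]
finger_gap: 0.0005
```

arm_command(
  series=[
    [[-1,0.7,0,0,0,0,0],[-1,0.7,0,0,0,0,0],[-1,0.5,0,0,0,0,0],[-1,0.5,0,0,0,0,0],[-1,0.5,0,0,0,0,0],[-1,0.5,0,0,0,0,0]],
  ],
)

```text
t: 7.7
tcp_pos: [0.4607, -0.0175, 0.1078]
eef_rot: [-180.0, -0.0, -85.7]
wrist_force: [-0.4, 2.3, 0.7]
finger_gap: 0.0006
```

arm_command(
  series=[
    [[-1,0.5,0,0,0,0,0],[-1,0.5,0,0,0,0,0],[-1,0.5,0,0,0,0,0],[-1,0.5,0,0,0,0,0],[-1,0.5,0,0,0,0,0],[-1,0.5,0,0,0,0,0],[-1,0,0,0,0,0,0]],
  ],
)

```text
t: 8.57
tcp_pos: [0.4629, -0.0475, 0.1077]
eef_rot: [180.0, -0.0, -85.7]
wrist_force: [-0.6, -0.2, -0.1]
finger_gap: 0.0003
```

```bash
python3 - <<'E'
from cell import arm
import cv2
for n,(y,x) in(("scene",(115,150)),):
    im=arm.get_image(n)[:,:,::-1]
    b=im[y-60:y+80,x:x+180];cv2.imwrite(f"pics/{n}2z.png",cv2.resize(cv2.convertScaleAbs(b,alpha=1.6,beta=15),None,fx=4,fy=4,interpolation=cv2.INTER_CUBIC))
E
```

```text
(no output)
```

View pics/scene2z.png

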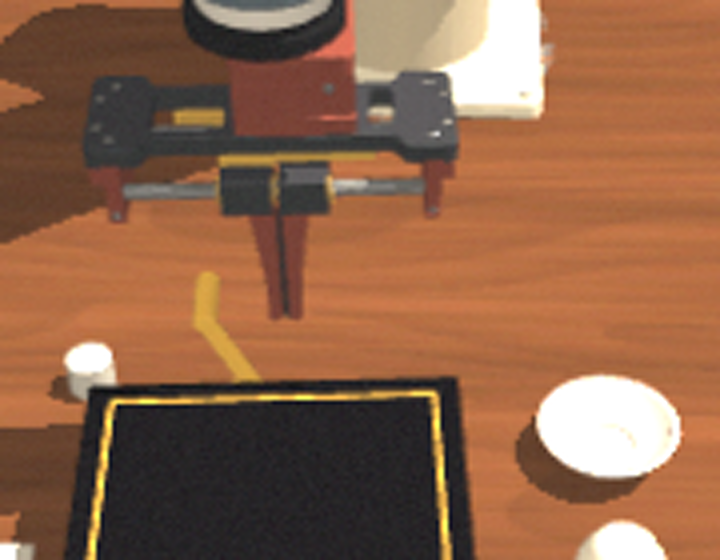

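The peg at (205,300) in the crop now leans right, and the fingers at (285,310) are clear of it. I'll back off and check.

arm_command(
  series=[
    [[-1,-2,0,0,0,0,0],[-1,0,0,-4,0,0,0],[-1,0,0,-5,0,0,0],[-1,-5,0,-3,0,0,0],[-1,-6,0,0,0,0,0],[-1,-6,0,0,0,0,0],[-1,-6,0,0,0,0,0],[-1,0,0,0,0,0,0],[-1,0,0,0,0,0,0]],
  ],
)

```text
t: 9.75
tcp_pos: [0.4438, 0.2019, 0.2274]
eef_rot: [180.0, -0.0, -85.6]
wrist_force: [-1.0, 0.3, -0.3]
finger_gap: 0.0003
```

```bash
python3 - <<'E'
from cell import arm
import cv2,numpy as np
L=[]
for n,(y,x) in(("scene",(115,150)),("top",(150,190))):
    im=arm.get_image(n)[:,:,::-1];cv2.imwrite(f"pics/{n}3.png",im)
    L.append(cv2.resize(cv2.convertScaleAbs(im[y:y+140,x:x+180],alpha=1.6,beta=15),None,fx=4,fy=4,interpolation=cv2.INTER_CUBIC))
for n,i in zip("st",L):cv2.imwrite(f"pics/{n}3z.png",i)
E
```

```text
(no output)
```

View pics/s3z.png

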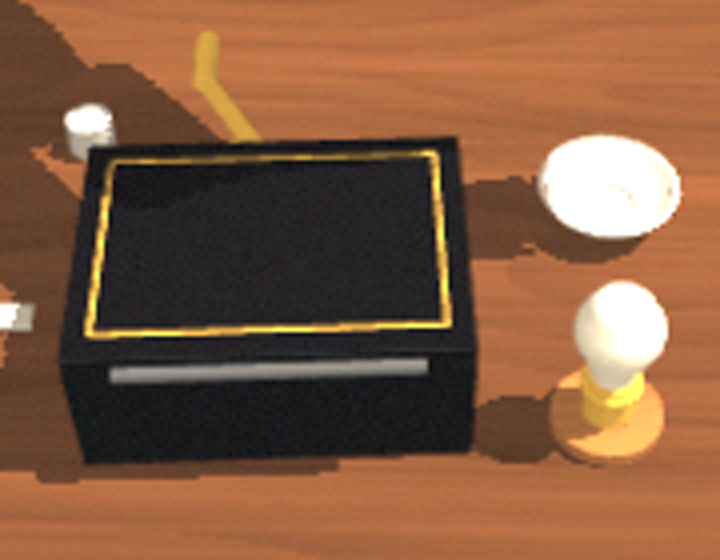

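View pics/t3z.png

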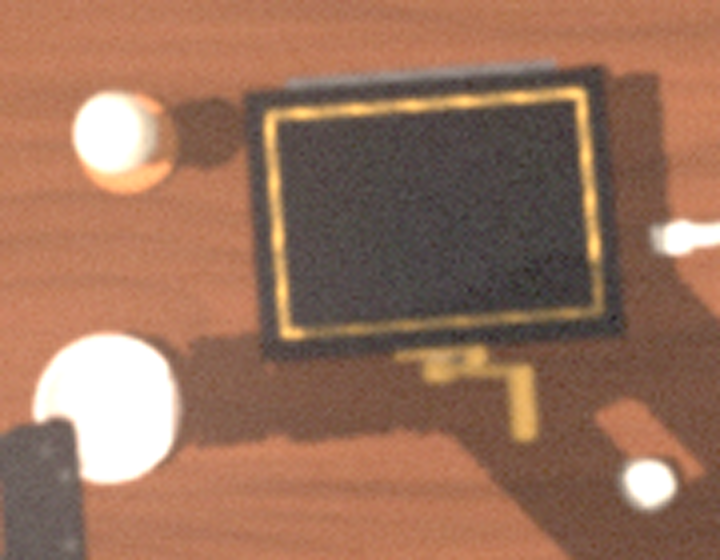

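```bash
python3 - <<'E'
from h import *
print(tri(S(207,33),T(526,437)), "expected", (.571-.1217+.0026, -.0475-.0091-.0349,.12))
print(arm.sign_off())
E
```

```text
(array([ 0.45315926, -0.09096908,  0.12217469]), np.float64(0.0013428571894918175)) expected (0.4518999999999999, -0.0915, 0.12)
the job is handed in; nothing more can be done
None
```

The cash box is shut and latched, and I handed the job in at about 10 s of the 40 s allowed.

- **Lid:** I pressed it down with the closed fingertips until it bottomed out, at TCP z = 85.2 mm and about 16 N, then pressed 1 mm further. Triangulated afterwards, the corners of the gold line on the lid were at 85 to 87 mm, so the lid is level and shut.
- **Latch:** Only then did I push the peg from left to right. It took about 2 N at the reading I got, and the peg snapped across ahead of the fingers. Once the fingers were well clear, the peg's end measured (0.453, -0.091, 0.122) m. The latched position should be about (0.452, -0.0915, 0.12) m.
- **Surroundings:** In the before and after pictures the box, dish, magnet and bulb show no visible shift, and neither does the end of the pry tool that was in the close-ups. I compared these by eye only. In the last top view the gripper hid a small part of the dish's edge, but the scene view shows the whole dish in place.

No check failed or disagreed beyond the 2 mm accuracy of the calibration.

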